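# Find the full screw tin by its heft and rack the part-used ones

### The arm

A 6-joint arm with a two-finger parallel gripper is mounted at the origin on a cart in front of the work surface, level with it; the furniture and walls round the work are solid. World frame = base frame: x ahead of the robot, y to its left, z up, the work surface at z = 0. Lengths are in mm, angles in rad, forces in N, time in s.
With the tool pointing down it reaches from about 300 to 875 mm from the base axis. Payload 6.4 kg.
Tool frame: the origin (TCP) lies on the centre line of the jaws, within the pads' length; the fingertips stand 11 mm ahead of it and the grasp point (between the pads) lies 8 mm behind it; x points along the fingers, y is the direction in which the jaws open and shut, and the axes are right-handed (so a half turn about x gives the same grasp; the last joint's range is limited). The gripper opens to 85 mm and grips with 20 to 120 N. Pads are 22 mm wide; open, the fingers measure 114 mm over their backs; the gripper's body (76 mm by 85 mm) begins 54 mm behind the grasp point. The pads swing forward as they close: fully open they stand 13 mm farther back than shut.
Start: joints at [-0.206, 0.181, 1.607, -0, 1.354, -0.206], TCP at [575.014, 0.015, 242.288] pointing down, gripper open.
Joint ranges: [-2.99, 2.99], [-0.89, 2.07], [0.3, 2.58], [-1.14, 4.28], [0, 2.63], [-3.12, 3.12]. Speed limits (rad/s): [2.57, 2.57, 3.01, 3.14, 3.14, 3.14].

### API

Orientations are given as a 3x3 rotation matrix whose columns are the frame's x, y, z axes.
In Python, from station import env gives the robot as it stands. The module is installed in compiled form; this text tells all that it offers.
- The arm moves only by the tool arm_command, never from a script. Its argument "deltas" is a list of rows, each a list of 5 numbers: the shift along the world's x, y, z in cm, then the turn about the world's z in degrees, then the gripper's target within -1 to 1 (fully open at 1, half-way at 0, shut at -1). In form: [[dx, dy, dz, roll, grip], ...]. A call has 1 to 8 rows; each row shifts and turns the commanded pose from where the row before left it; what a row does not reach is not made up. A row lasts 1/12 s, in which the tool goes at most 41.7 mm and 7.16 degrees, less where a joint would pass 70% of its speed; a pose out of reach is approached as far as the arm can. A call with a gripper value outside its range is refused whole. The fingers move at their own pace and stop on an object; the grip force is fixed at half the most. Time passes only in rows, so rows that do not move let the fingers close. It gives the time, the measured TCP pose, the force and the opening at its end, in the units of the state.
- env.get_state(): the state, without advancing time (a new reading comes with each control period).
- env.capture(name): name is "scene" or "side" or "wrist"; returns a dict with "frame" (400x640x3 uint8, blue, green, red), "z_map" (400x640 float32, mm along the optical axis (not along the pixel's ray), 0 where there is no reading), "K" (3x3 intrinsics, pixels), "cam_to_world" (4x4, takes a point from camera to world coordinates). Camera axes: x right, y down, z forward; pixel columns grow to the right and rows downward; lengths in mm; the calibration is good to about 2 mm. A picture is of the moment at which its call begins.
- env.job_done(): hands the job in, once; it reports no verdict.
The state is a dict: "clock": time; "joint_pos": joint angles; "qd": joint speeds; "joint_efforts": joint torques, N m; "tool_pos": TCP position; "orientation": TCP orientation; "force": force on the tool from outside, world axes, zero at the start; "wrist_torque": the same for the moment, N m; "width": finger opening in mm.
Only numpy, scipy, OpenCV 4.12 (cv2) and the standard library are available. Lean on these libraries where they do the work, as an engineer would, in place of code of your own. Each camera call takes 0.05 s, during which the arm holds its last target. There are 200 camera calls.

### The job

Three look-alike closed screw tins have been left out on the bench, and only their weight tells which one is full: heft them to find the heaviest. Lower the other two, upright and without dropping them, into pockets of the plywood tin rack (any pockets, fully down on the pocket floor) and let go of them, and finish while still holding the heaviest tin in the gripper, upright and still, with its underside at least 15 cm above the bench. Do not knock over any tin or disturb the other things on the bench.

Things in the scene. Friction and masses are not known exactly. Their poses are not given: they have to be found in the camera images.
- tin_a: One of three look-alike closed slip-lid tins of bare metal, a plain upright cylinder 58 mm across, 74 mm tall, origin at the centre of its underside, z up. They differ only in what is inside: 0.2 to 0.8 kg, the heaviest at least 1.4 times the next. Starts standing loose on the bench; which tin stands where is drawn anew each time.
- tin_b: One of three look-alike closed slip-lid tins of bare metal, a plain upright cylinder 58 mm across, 74 mm tall, origin at the centre of its underside, z up. They differ only in what is inside: 0.2 to 0.8 kg, the heaviest at least 1.4 times the next. Starts standing loose on the bench; which tin stands where is drawn anew each time.
- tin_c: One of three look-alike closed slip-lid tins of bare metal, a plain upright cylinder 58 mm across, 74 mm tall, origin at the centre of its underside, z up. They differ only in what is inside: 0.2 to 0.8 kg, the heaviest at least 1.4 times the next. Starts standing loose on the bench; which tin stands where is drawn anew each time.
- tin_rack: Plywood tin rack fixed to the bench, 96 x 244 mm, 24 mm tall; three empty round pockets in a row along its y axis, 76 mm apart. Pocket: 65 mm across, chamfered mouth, 18 mm deep, floor 6 mm above the bench; a seated tin stands 56 mm out of it. Origin: centre of its underside; y runs along the row to the left pocket, x across it, away from the robot.
- pocket_left (a point): Centre of the floor of the rack's left pocket (the one toward the rack's +y end): where the centre of a seated tin's underside comes to lie.
- pocket_middle (a point): Centre of the floor of the rack's middle pocket: where the centre of a seated tin's underside comes to lie.
- pocket_right (a point): Centre of the floor of the rack's right pocket (the one toward the rack's -y end): where the centre of a seated tin's underside comes to lie.
- tape_measure: Yellow tape measure, 38x72x62 mm, origin at the centre of its underside; a bystander.
- pencil: Red pencil lying near the front edge of the bench, 168x8x7 mm, origin under its middle; a bystander.
- hex_nut_2: Rusty hexagon nut lying flat, 24x27x12 mm, origin at the centre of its underside; a bystander.
- glue_bottle: Small white bottle with a ribbed cap, 51x52x83 mm, origin at the centre of its underside; a bystander. It stands at the left of the bench, where a loft beam runs overhead (0.65 m above the bench, over x 0.6 to 0.7 and y above -0.08) on a post at x 0.64, y 0.28: keep a raised elbow clear of them.
- coach_bolt: Grey coach bolt standing on its head, 27 mm across, 75 mm tall, origin at the centre of its underside; a bystander.
- screwdriver_1: Screwdriver with a red handle, 219x28x25 mm, lying along its x axis, origin under its middle; a bystander.
- tape_roll_2: Roll of black tape lying flat, 85 mm across, 19 mm tall, origin at the centre of its underside; a bystander.
Things that resemble listed ones, but are neither listed nor needed, are in the scene too. What is shaped like the tin_c but green is not meant.

How it is judged:
By the outcome, as a careful person would: the job done as asked, in the order asked, and still so for the second after the job is handed in, while the arm keeps its last pose, push and grip.
It also fails if it takes over 67 s, if anything falls off the work surface, if the arm or the gripper's body presses on something with over 40 N, if the wrist force passes 120 N, or if a joint passes its speed limit or range.

## Working session

There is one attempt and no reset: what is moved stays moved. The work goes in short steps, Python scripts to look and compute and a tool call to move; the robot and the scene stay as the last step left them, time stands still between calls to the robot, and variables do not carry over. Pictures are saved under pics/ and viewed, about 8 in all and at most 12, crops included, and the job is handed in when it is done.

Besides the shell and the picture viewer there is one more tool, called after ">>>" as name(argument=value, ...) on one line, values as JSON. arm_command: Moves the arm, as the interface text tells. Its arguments: {"type":"object","properties":{"deltas":{"type":"array","items":{"type":"array","items":{"type":"number"}}}},"required":["deltas"]}

```bash
mkdir -p pics
cat > h.py <<'E'
from station import env
import numpy as np, cv2
def snap(n,tag):
    c=env.capture(n); np.savez(f'pics/{tag}.npz',**c); cv2.imwrite(f'pics/{tag}.png',c['frame']); return c
def world(c,u,v,d=None):
    z=c['z_map'][int(v),int(u)] if d is None else d
    p=np.linalg.inv(c['K'])@[u,v,1]*z
    return (c['cam_to_world']@np.r_[p,1])[:3]
E
python3 - <<'E'
from h import *
a=snap('scene','s0');b=snap('side','d0')
for c in(a,b): print(c['cam_to_world'].round(2).tolist(),c['K'].round(1).tolist())
s=env.get_state(); print(s['clock'],s['force'],s['width'],s['orientation'])
E
```

```text
[[0.91, -0.22, 0.34, 7.08], [-0.41, -0.45, 0.79, -1554.93], [-0.02, -0.87, -0.5, 834.88], [0.0, 0.0, 0.0, 1.0]] [[458.3, 0.0, 321.2], [0.0, 458.3, 199.3], [0.0, 0.0, 1.0]]
[[0.86, -0.31, 0.41, 46.52], [-0.51, -0.55, 0.66, -1162.38], [0.02, -0.77, -0.63, 841.23], [0.0, 0.0, 0.0, 1.0]] [[443.4, 0.0, 310.3], [0.0, 443.4, 196.9], [0.0, 0.0, 1.0]]
0.1 [ 0.04157292  0.04642519 -0.92732954] 85.09784146722615 [[-1.51866268e-03  9.99998846e-01  4.15013064e-05]
 [ 3.50369232e-04  4.20334450e-05 -9.99999938e-01]
 [-9.99998785e-01 -1.51864805e-03 -3.50432663e-04]]
```

View pics/s0.png

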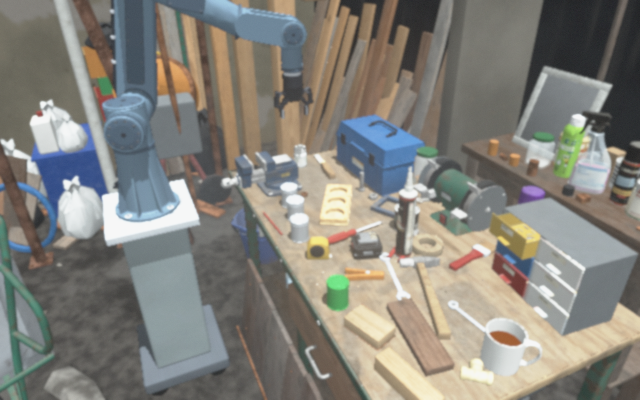

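View pics/d0.png

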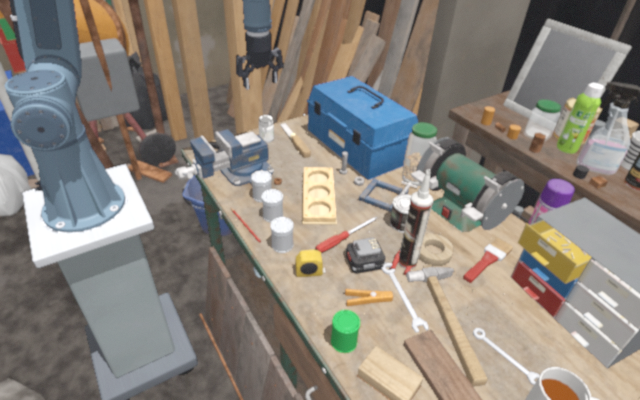

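Candidates (side view): bare-metal cylinders at (261,183), (272,205) and (282,235). Look-alikes are the green tin at (345,330), the grey can behind the caulk tube at (400,210) and the white glue bottle at (266,128). The rack is at (319,194). I'll check these in a close crop.

Run:
```python
from h import *
a=dict(np.load('pics/s0.npz'));b=dict(np.load('pics/d0.npz'))
A=cv2.resize(a['frame'][140:260,230:350],None,fx=5,fy=5,interpolation=cv2.INTER_CUBIC)
B=cv2.resize(b['frame'][110:270,180:360],None,fx=4.4,fy=3.75*0+4.4,interpolation=cv2.INTER_CUBIC)[:600]
B=cv2.resize(b['frame'][130:260,190:350],None,fx=5,fy=4.6*0+5,interpolation=cv2.INTER_CUBIC)[:600]
cv2.imwrite('pics/ca.png',A);cv2.imwrite('pics/cb.png',B[:600,:800])
# depth: tops clusters
for n,c in(('s',a),('d',b)):
    v,u=np.mgrid[0:400,0:640]
    z=c['z_map']
    P=np.stack([(u-c['K'][0,2])/c['K'][0,0]*z,(v-c['K'][1,2])/c['K'][1,1]*z,z],-1)@c['cam_to_world'][:3,:3].T+c['cam_to_world'][:3,3]
    ok=(z>0)&(P[...,0]>250)&(P[...,0]<650)&(abs(P[...,1])<350)
    m=(ok&(P[...,2]>68)&(P[...,2]<80)).astype(np.uint8)
    k,l=cv2.connectedComponents(m)
    for i in range(1,k):
        q=P[l==i]
        if len(q)>25: print(n,len(q),u[l==i].mean().round(),v[l==i].mean().round(),((q.min(0)+q.max(0))/2).round(1),np.median(q,0).round(1),np.ptp(q,0).round())
    m=(ok&(P[...,2]>19)&(P[...,2]<29)&(c['frame'][...,2].astype(int)-c['frame'][...,0]>50)).astype(np.uint8)
    k,l=cv2.connectedComponents(m)
    for i in range(1,k):
        q=P[l==i]
        if len(q)>100: print(n,'rack',len(q),u[l==i].mean().round(),v[l==i].mean().round(),cv2.minAreaRect(q[:,:2].astype(np.float32)),np.median(q,0).round(1))
```

```text
s 45 285.0 135.0 [620.5 263.4  74.1] [608.9 232.6  74.5] [53. 97. 12.]
s 34 299.0 150.0 [614.8  59.1  73.8] [606.7  54.3  74.2] [43. 40. 12.]
s 247 264.0 174.0 [428.3 -66.1  74. ] [411.8 -90.7  74.8] [239.  78.  12.]
s 30 226.0 181.0 [275.5 -82.2  73.8] [272.5 -73.9  74.5] [25. 44. 11.]
s 117 289.0 187.0 [ 463.6 -213.1   72.7] [ 462.3 -215.7   72.2] [56. 60.  9.]
s 136 295.0 200.0 [ 449.4 -307.1   74. ] [ 449.2 -312.    72.7] [58. 64. 11.]
d 66 243.0 101.0 [623.7 270.5  74. ] [608.9 234.9  73.8] [52. 88. 12.]
d 48 266.0 123.0 [615.8  61.4  74. ] [609.8  52.5  75.2] [42. 32. 12.]
d 377 218.0 162.0 [407.  -68.3  74. ] [372.9 -87.4  74.4] [286.  65.  12.]
d 222 261.0 177.0 [ 466.6 -210.5   73.4] [ 463.6 -213.7   74.2] [60. 60. 11.]
d 260 272.0 196.0 [ 451.4 -305.7   73.7] [ 450.9 -308.7   74.5] [58. 60. 11.]
d rack 476 314.0 189.0 ((619.46484375, -281.2657470703125), (209.1207733154297, 88.32716369628906), 59.82072067260742) [ 606.2 -287.7   25.3]
```

View pics/cb.png

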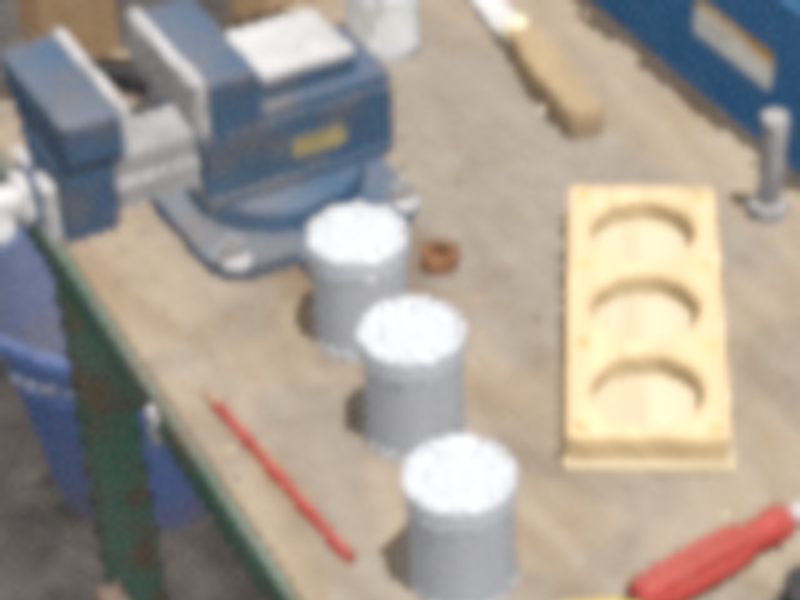

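Run:
```python
from h import *
a=dict(np.load('pics/s0.npz'));b=dict(np.load('pics/d0.npz'))
def onplane(c,u,v,h):
    R=c['cam_to_world'];d=R[:3,:3]@np.linalg.inv(c['K'])@[u,v,1];o=R[:3,3]
    return (o+d*(h-o[2])/d[2]).round(1)
print('rack',[onplane(b,190+x/5,130+y/5,24).tolist() for x,y in((567,187),(714,187),(568,440),(732,432))])
print('pock',[onplane(b,190+x/5,130+y/5,24).tolist() for x,y in((642,235),(645,312),(648,393))])
print('nut',onplane(b,190+440/5,130+255/5,8),'pencil',onplane(b,190+212/5,130+400/5,4),onplane(b,190+350/5,130+555/5,4),'bolt',onplane(b,190+768/5,130+205/5,3))
for n,c in(('s',a),('d',b)):
    v,u=np.mgrid[0:400,0:640]; z=c['z_map']
    P=np.stack([(u-c['K'][0,2])/c['K'][0,0]*z,(v-c['K'][1,2])/c['K'][1,1]*z,z],-1)@c['cam_to_world'][:3,:3].T+c['cam_to_world'][:3,3]
    ok=(z>0)&(P[...,0]>380)&(P[...,0]<560)&(P[...,1]<-160)&(P[...,1]>-500)
    m=(ok&(P[...,2]>66)&(P[...,2]<82)).astype(np.uint8)
    k,l=cv2.connectedComponents(m)
    for i in range(1,k):
        q=P[l==i]
        if len(q)>25: print(n,len(q),((q.min(0)+q.max(0))/2).round(1),np.median(q,0).round(1),cv2.minEnclosingCircle(q[:,:2].astype(np.float32)))
    ok=(z>0)&(P[...,0]>300)&(P[...,0]<560)&(P[...,1]<0)&(P[...,1]>-185)&(P[...,2]>15)
    q=P[ok];print('vise', [(y,q[(q[:,1]>y)&(q[:,1]<y+20)][:,2].max().round(),q[(q[:,1]>y)&(q[:,1]<y+20)][:,0].min().round(),q[(q[:,1]>y)&(q[:,1]<y+20)][:,0].max().round()) for y in range(-185,0,20) if len(q[(q[:,1]>y)&(q[:,1]<y+20)])])
```

```text
rack [[630.0, -171.6, 24.0], [711.6, -217.3, 24.0], [510.0, -379.6, 24.0], [592.4, -418.7, 24.0]]
pock [[644.8, -238.4, 24.0], [606.4, -304.2, 24.0], [569.3, -367.5, 24.0]]
nut [ 536.1 -176.6    8. ] pencil [ 360.9 -229.9    4. ] [ 374.9 -382.2    4. ] bolt [ 748.2 -227.     3. ]
s 124 [ 463.6 -213.1   71.6] [ 462.3 -216.5   72.2] ((462.073974609375, -213.28997802734375), 31.133710861206055)
s 146 [ 449.4 -307.1   72.7] [ 449.2 -313.1   72.5] ((447.7945861816406, -307.49102783203125), 32.5152702331543)
s 177 [ 419.3 -423.8   71.8] [ 418.5 -427.1   72.3] ((419.6188659667969, -424.7481689453125), 31.610456466674805)
vise [(-185, np.float64(71.0), np.float64(454.0), np.float64(454.0)), (-145, np.float64(30.0), np.float64(412.0), np.float64(542.0)), (-125, np.float64(135.0), np.float64(330.0), np.float64(544.0)), (-105, np.float64(135.0), np.float64(319.0), np.float64(548.0)), (-85, np.float64(589.0), np.float64(302.0), np.float64(560.0)), (-65, np.float64(611.0), np.float64(307.0), np.float64(560.0)), (-45, np.float64(624.0), np.float64(320.0), np.float64(560.0)), (-25, np.float64(662.0
[... 328 characters left out ...]
344727)
d 327 [ 420.5 -421.9   72.4] [ 420.  -424.8   74. ] ((420.9638671875, -422.6608581542969), 30.81970977783203)
vise [(-185, np.float64(75.0), np.float64(462.0), np.float64(545.0)), (-145, np.float64(27.0), np.float64(412.0), np.float64(543.0)), (-125, np.float64(136.0), np.float64(332.0), np.float64(549.0)), (-105, np.float64(138.0), np.float64(318.0), np.float64(550.0)), (-85, np.float64(138.0), np.float64(300.0), np.float64(548.0)), (-65, np.float64(509.0), np.float64(301.0), np.float64(560.0)), (-45, np.float64(502.0), np.float64(320.0), np.float64(560.0)), (-25, np.float64(503.0), np.float64(327.0), np.float64(560.0)), (-5, np.float64(497.0), np.float64(501.0), np.float64(549.0))]
```

View pics/ca.png

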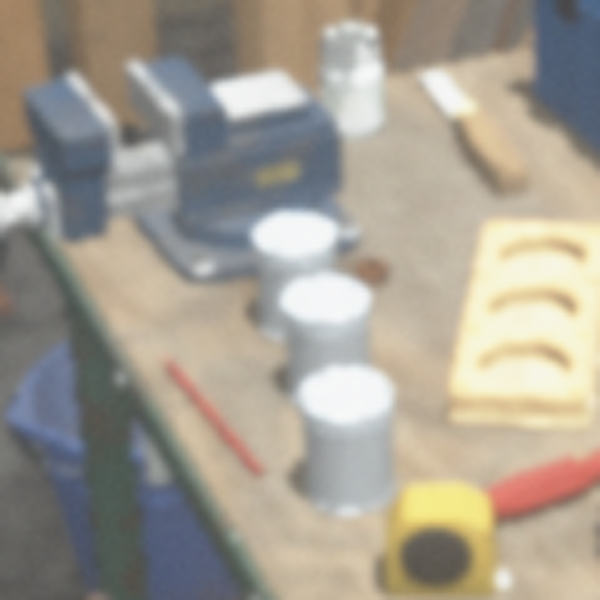

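The top faces of three bare-metal tins sit at z≈74, so the heights agree. T1 is at (465,-212), T2 at (450,-306) and T3 at (420,-423). The rack is at about (609,-300), with its row about 60° from world x. I'm moving over T1.

>>> arm_command(deltas=[[-1.2,-2.3,0,0,1],[-1.4,-2.7,0,0,1],[-1.4,-2.7,0,0,1],[-1.4,-2.7,0,0,1],[-1.4,-2.7,0,0,1],[-1.4,-2.7,0,0,1],[-1.4,-2.7,0,0,1],[-1.4,-2.7,0,0,1]])

```text
clock: 0.77
tool_pos: [463.9, -212.9, 242.0]
orientation: [[-0.0, 1.0, 0.0], [0.0, 0.0, -1.0], [-1.0, -0.0, -0.0]]
force: [-0.2, 0.1, 0.6]
width: 85.2
```

>>> arm_command(deltas=[[0,0,0,0,1],[0,0,0,0,1]])

```text
clock: 0.93
tool_pos: [464.3, -213.1, 242.0]
orientation: [[-0.0, 1.0, -0.003], [0.001, -0.003, -1.0], [-1.0, -0.0, -0.001]]
force: [-0.5, -0.3, -0.7]
width: 85.7
```

Run:
```python
from h import *
c=snap('wrist','w0'); s=env.get_state(); print(s['clock'],s['tool_pos'],s['force'],c['cam_to_world'].round(3).tolist(),c['K'][0])
```

```text
0.9833 [ 464.69119903 -212.0824163   241.9557831 ] [ 0.46278139 -0.27867082 -0.80622326] [[1.0, -0.003, -0.001, 463.975], [-0.003, -0.947, -0.32, -130.45], [-0.0, 0.32, -0.947, 374.405], [0.0, 0.0, 0.0, 1.0]] [346.15527013   0.         316.15766685]
```

View pics/w0.png

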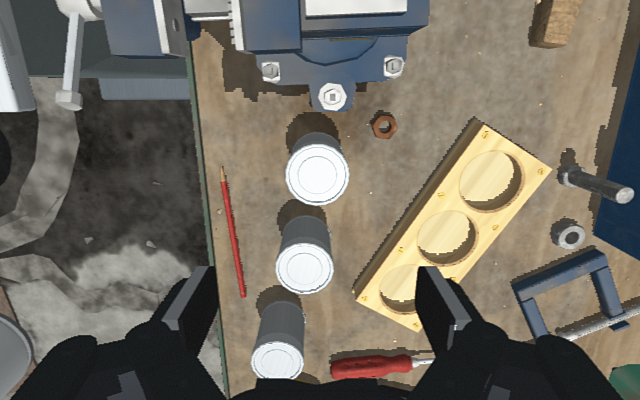

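The wrist view shows the tin tops at about (317,174), (304,268) and (277,360), and the pocket mouths at about (491,180), (446,238) and (404,288). I'll compute positions from those.

```bash
cat >> h.py <<'E'
def onplane(c,u,v,h):
    R=c['cam_to_world'];d=R[:3,:3]@np.linalg.inv(c['K'])@[u,v,1];o=R[:3,3]
    return (o+d*(h-o[2])/d[2]).round(1)
def cloud(c):
    v,u=np.mgrid[0:400,0:640]; z=c['z_map']
    return np.stack([(u-c['K'][0,2])/c['K'][0,0]*z,(v-c['K'][1,2])/c['K'][1,1]*z,z],-1)@c['cam_to_world'][:3,:3].T+c['cam_to_world'][:3,3]
def pockets(c):
    # rasterise rack-top points, fit floor discs: contour of the floor/wall (z<21) inside rack
    P=cloud(c); ok=(c['z_map']>0)
    top=P[ok&(P[...,2]>20)&(P[...,2]<28)&(P[...,0]>490)&(P[...,0]<740)&(P[...,1]<-150)&(P[...,1]>-440)]
    return P,top
E
python3 - <<'E'
from h import *
c=dict(np.load('pics/w0.npz'))
for p in((317,174),(304,268),(277,360)): print('tin',onplane(c,*p,74),world(c,*p).round(1))
for p in((491,180),(446,238),(404,288)): print('pocket',onplane(c,*p,24),world(c,*p).round(1))
print('corners',[onplane(c,*p,24).tolist() for p in((481,122),(552,168),(357,293),(420,328))])
P,top=pockets(c);print(cv2.minAreaRect(top[:,:2].astype(np.float32)),np.median(top[:,2]))
x0,y0,x1,y1=340,110,570,340
cv2.imwrite('pics/wr.png',cv2.resize(c['frame'][y0:y1,x0:x1],None,fx=2.6,fy=2.6,interpolation=cv2.INTER_CUBIC))
m=((P[...,2]>69)&(P[...,2]<79)&(P[...,1]<-175)&(P[...,0]<520)&(P[...,0]>380)).astype(np.uint8)
k,l=cv2.connectedComponents(m)
for i in range(1,k):
    if (l==i).sum()>300: print((l==i).sum(),cv2.minEnclosingCircle(P[l==i][:,:2].astype(np.float32)),np.median(P[l==i],0))
E
```

```text
tin [ 464.4 -208.9   74. ] [ 464.4 -209.2   72.8]
tin [ 451.4 -304.1   74. ] [ 451.4 -304.8   72.9]
tin [ 420.4 -417.4   74. ] [ 420.6 -416.5   74.9]
pocket [ 647.1 -229.    24. ] [ 656.5 -234.1    6.1]
pocket [ 607.7 -295.8   24. ] [ 614.5 -303.6    7.4]
pocket [ 566.1 -359.9   24. ] [ 571.2 -371.5    6.3]
corners [[627.7, -169.2, 24.0], [708.4, -216.3, 24.0], [511.3, -366.6, 24.0], [590.1, -416.6, 24.0]]
((664.9030151367188, -323.1813049316406), (249.82884216308594, 216.08502197265625), 59.91660690307617) 24.63524238524809
3140 ((464.538818359375, -209.9688262939453), 28.95526885986328) [ 464.45817426 -208.83971378   73.64128138]
2452 ((451.8571472167969, -304.79248046875), 29.098052978515625) [ 451.72145803 -303.11532441   73.58777193]
1754 ((420.657470703125, -419.6011047363281), 29.009227752685547) [ 420.88421167 -416.38805666   73.4908795 ]
```

View pics/wr.png

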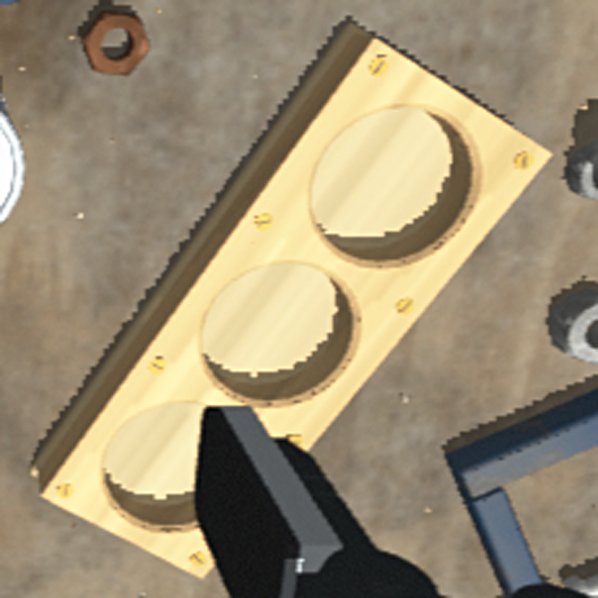

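>>> arm_command(deltas=[[0,0.2,-1.5,0,1],[0,0,-2.8,0,1],[0,0,-3,0,1],[0,0,-3,0,1],[0,0,-3,0,1],[0,0,-3,0,1],[0,0,-2.5,0,1],[0,0,-1.2,0,1]])

```text
clock: 1.65
tool_pos: [463.6, -207.2, 38.9]
orientation: [[-0.004, 1.0, 0.002], [0.004, 0.002, -1.0], [-1.0, -0.004, -0.004]]
force: [0.2, 0.1, 0.8]
width: 85.5
```

>>> arm_command(deltas=[[0,0,0,0,1],[0,0,0,0,-1],[0,0,0,0,-1],[0,0,0,0,-1],[0,0,0,0,-1],[0,0,0,0,-1],[0,0,0,0,-1],[0,0,0,0,-1]])

```text
clock: 2.32
tool_pos: [466.4, -210.8, 44.4]
orientation: [[0.003, 1.0, 0.0], [-0.002, 0.0, -1.0], [-1.0, 0.003, 0.002]]
force: [-0.5, 1.2, 6.6]
width: 56.8
```

>>> arm_command(deltas=[[0,0,0,0,-1],[0,0,0,0,-1],[0,0,0.4,0,-1],[0,0,0.8,0,-1],[0,0,1,0,-1],[0,0,1,0,-1],[0,0,0.8,0,-1],[0,0,0,0,-1]])

```text
clock: 2.98
tool_pos: [466.3, -211.0, 84.8]
orientation: [[0.003, 1.0, 0.0], [-0.003, 0.0, -1.0], [-1.0, 0.003, 0.003]]
force: [1.1, 0.1, -6.2]
width: 56.8
```

>>> arm_command(deltas=[[0,0,0,0,-1],[0,0,0,0,-1],[0,0,0,0,-1],[0,0,0,0,-1],[0,0,0,0,-1]])

```text
clock: 3.4
tool_pos: [464.7, -209.8, 81.8]
orientation: [[-0.001, 1.0, -0.0], [0.001, -0.0, -1.0], [-1.0, -0.001, -0.001]]
force: [0.1, 1.0, -7.6]
width: 56.8
```

```bash
cat >> h.py <<'E'
def heft(n=10):
    F=[];Q=[];p=[]
    for _ in range(n):
        env.capture('wrist'); s=env.get_state(); F.append(s['force']);Q.append(s['joint_efforts']);p.append(s['tool_pos'])
    print('t',s['clock'],'F',np.mean(F,0).round(2),'sd',np.std(F,0).round(2),'tau',np.mean(Q,0).round(2),'pos',np.mean(p,0).round(1),'sd',np.std(p,0).round(1),'w',s['width'])
E
python3 -c "
from h import *
heft()"
```

```text
t 3.9 F [ 0.2  -0.07 -6.67] sd [0.42 0.56 0.32] tau [ 0.000e+00 -4.419e+01 -3.072e+01  0.000e+00  1.000e-02  0.000e+00] pos [ 464.9 -209.9   82.1] sd [0.1 0.  0.1] w 56.99790858933054
```

T1 weighs about 6.7 N, or 0.67 kg. A heavier tin would have to exceed 0.9 kg, which is above the stated range, so T1 is very likely the heaviest. I'm putting it back down and hefting T2.

>>> arm_command(deltas=[[0,0,-0.6,0,-1],[0,0,-1,0,-1],[0,0,-1,0,-1],[0,0,-0.7,0,-1],[0,0,-0.4,0,-1],[0,0,-0.2,0,-1],[0,0,-0.1,0,-1],[0,0,0,0,-1]])

```text
clock: 4.57
tool_pos: [464.0, -209.3, 44.4]
orientation: [[-0.004, 1.0, 0.001], [0.002, 0.001, -1.0], [-1.0, -0.004, -0.002]]
force: [-15.1, 9.3, 28.9]
width: 56.7
```

>>> arm_command(deltas=[[0,0,0,0,-1],[0,0,0,0,-1],[0,0,0,0,1],[0,0,0,0,1],[0,0,0,0,1],[0,0,0,0,1],[0,0,0,0,1],[0,0,0,0,1]])

```text
clock: 5.23
tool_pos: [465.1, -210.1, 42.2]
orientation: [[-0.0, 1.0, -0.0], [0.0, -0.0, -1.0], [-1.0, -0.0, -0.0]]
force: [-0.3, -0.2, 0.5]
width: 85.2
```

>>> arm_command(deltas=[[0,0,0,0,1],[0,0,0.8,0,1],[0,0,1.6,0,1],[0,0,2,0,1],[0,0,2,0,1],[0,0,2,0,1],[0,0,2,0,1],[0,0,0.6,0,1]])

```text
clock: 5.9
tool_pos: [466.6, -211.1, 156.0]
orientation: [[0.004, 1.0, 0.0], [-0.003, 0.0, -1.0], [-1.0, 0.004, 0.003]]
force: [0.7, -0.8, 0.2]
width: 85.4
```

>>> arm_command(deltas=[[-0.2,-1,0.5,0,1],[-0.3,-2,0,0,1],[-0.3,-2.5,0,0,1],[-0.3,-2.5,0,0,1],[-0.2,-1.2,0,0,1],[0,-0.3,0,0,1],[0,0,0,0,1],[0,0,0,0,1]])

```text
clock: 6.57
tool_pos: [451.7, -304.1, 156.6]
orientation: [[-0.001, 1.0, -0.0], [0.002, -0.0, -1.0], [-1.0, -0.001, -0.002]]
force: [-0.6, 0.1, 0.5]
width: 85.4
```

Run:
```python
from h import *
heft(2); c=snap('wrist','w1'); P=cloud(c)
m=((P[...,2]>69)&(P[...,2]<79)&(P[...,1]<-175)&(P[...,0]<520)&(P[...,0]>380)).astype(np.uint8)
k,l=cv2.connectedComponents(m)
for i in range(1,k):
    if (l==i).sum()>300: print((l==i).sum(),cv2.minEnclosingCircle(P[l==i][:,:2].astype(np.float32)),np.median(P[l==i],0))
```

```text
t 6.6667 F [0.37 0.69 0.4 ] sd [0.22 0.27 0.18] tau [-5.000e-01 -4.255e+01 -3.224e+01 -2.000e-02 -1.000e-02  0.000e+00] pos [ 451.9 -303.7  156.8] sd [0.1 0.  0.1] w 85.22626330760741
8290 ((463.76153564453125, -208.87298583984375), 28.980775833129883) [ 463.8319325  -207.66729218   73.70556063]
5511 ((451.5032958984375, -304.7950134277344), 28.939176559448242) [ 451.34062341 -303.39428367   73.65665432]
3612 ((420.568359375, -419.57025146484375), 29.41029930114746) [ 420.55047998 -417.25443068   73.53983602]
```

>>> arm_command(deltas=[[0,0,-1,0,1],[0,0,-2,0,1],[0,0,-2.5,0,1],[0,0,-2.5,0,1],[0,0,-2,0,1],[0,0,-1,0,1],[0,0,-0.4,0,1],[0,0,0,0,1]])

```text
clock: 7.38
tool_pos: [451.7, -304.3, 42.4]
orientation: [[-0.001, 1.0, 0.0], [0.001, 0.0, -1.0], [-1.0, -0.001, -0.001]]
force: [0.2, -0.2, -0.0]
width: 85.5
```

>>> arm_command(deltas=[[0,0,0,0,-1],[0,0,0,0,-1],[0,0,0,0,-1],[0,0,0,0,-1],[0,0,0,0,-1],[0,0,0,0,-1],[0,0,0,0,-1],[0,0,0,0,-1]])

```text
clock: 8.05
tool_pos: [453.0, -306.0, 45.0]
orientation: [[0.002, 1.0, 0.0], [-0.002, 0.0, -1.0], [-1.0, 0.002, 0.002]]
force: [0.8, 0.3, 7.1]
width: 56.7
```

>>> arm_command(deltas=[[0,0,0,0,-1],[0,0,0.4,0,-1],[0,0,1,0,-1],[0,0,1.5,0,-1],[0,0,2,0,-1],[0,0,2,0,-1],[0,0,2,0,-1],[0,0,2,0,-1]])

```text
clock: 8.72
tool_pos: [451.6, -304.5, 153.5]
orientation: [[-0.0, 1.0, -0.0], [0.001, -0.0, -1.0], [-1.0, -0.0, -0.001]]
force: [1.2, 0.5, -3.6]
width: 57.0
```

>>> arm_command(deltas=[[0,0,1.1,0,-1],[0,0,0.5,0,-1],[0,0,0,0,-1],[0,0,0,0,-1],[0,0,0,0,-1],[0,0,0,0,-1],[0,0,0,0,-1],[0,0,0,0,-1]])

```text
clock: 9.38
tool_pos: [451.7, -304.7, 167.5]
orientation: [[-0.001, 1.0, -0.0], [0.001, -0.0, -1.0], [-1.0, -0.001, -0.001]]
force: [-0.1, -0.9, -3.2]
width: 56.8
```

```bash
python3 -c "
from h import *
heft()"
```

```text
t 9.8833 F [-0.29 -0.02 -3.37] sd [0.35 0.57 0.47] tau [-0.000e+00 -4.439e+01 -3.411e+01  0.000e+00  1.000e-02  0.000e+00] pos [ 452.  -304.9  168.1] sd [0.1 0.1 0.2] w 56.7540631599507
```

T2 weighs about 3.4 N (0.34 kg), lighter than T1, so it goes to the rack. I'll measure the pockets precisely with an image rectified at z=24.

Run:
```python
from h import *
c=snap('wrist','w2')
def ortho(c,h,x0,y0,W,H,s):  # px (i,j)-> x=x0+i/s, y=y0-j/s
    M=np.linalg.inv(c['cam_to_world']); j,i=np.mgrid[0:H,0:W].astype(float)
    X=np.stack([x0+i/s,y0-j/s,np.full_like(i,h)],-1)@M[:3,:3].T+M[:3,3]
    uv=X@c['K'].T; uv=(uv[...,:2]/uv[...,2:]).astype(np.float32)
    return cv2.remap(c['frame'],uv[...,0],uv[...,1],cv2.INTER_LINEAR)
out=[]
for t in('w1','w2'):
    o=ortho(dict(np.load(f'pics/{t}.npz')),24,500,-160,392,540,2)
    for k,p in enumerate(((648.3,-230.7),(609.9,-296.4),(571.5,-362))):
        q=(int((p[0]-500)*2),int((-160-p[1])*2)); cv2.circle(o,q,65,(255,0,0),1); cv2.circle(o,q,2,(0,0,255),-1)
    out.append(o)
cv2.imwrite('pics/or.png',np.hstack(out))
```

```text
(no output)
```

View pics/or.png

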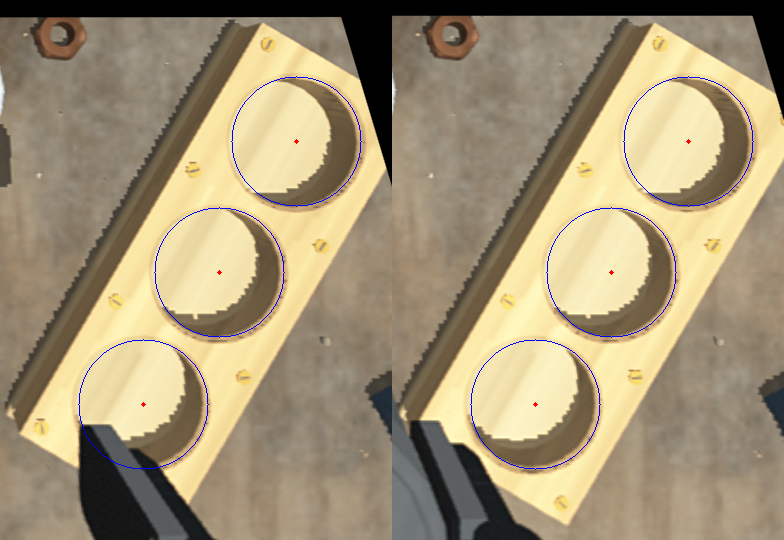

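The circles fit the pockets to within about 1 mm. After correction, left is (648.6,-231.8), middle (609.9,-297.3) and right (571.6,-363). I'm carrying T2 to the right pocket.

>>> arm_command(deltas=[[0.6,-0.3,0,0,-1],[1.4,-0.6,0,0,-1],[2,-1,0,0,-1],[2.4,-1.2,0,0,-1],[2.4,-1.2,0,0,-1],[1.8,-0.9,0,0,-1],[1,-0.4,0,0,-1],[0.4,-0.2,0,0,-1]])

```text
clock: 10.6
tool_pos: [573.7, -363.7, 167.8]
orientation: [[0.001, 1.0, 0.0], [-0.0, 0.0, -1.0], [-1.0, 0.001, 0.0]]
force: [-0.6, 0.4, -3.7]
width: 56.7
```

>>> arm_command(deltas=[[0,0,-0.8,0,-1],[0,0,-1.6,0,-1],[0,0,-2,0,-1],[0,0,-2,0,-1],[0,0,-1.6,0,-1],[0,0,-0.7,0,-1],[0,0,-0.3,0,-1],[0,0,0,0,-1]])

```text
clock: 11.27
tool_pos: [571.4, -362.6, 77.6]
orientation: [[-0.001, 1.0, -0.0], [0.001, -0.0, -1.0], [-1.0, -0.001, -0.001]]
force: [-0.1, 0.1, -3.6]
width: 56.9
```

>>> arm_command(deltas=[[0,0,-0.3,0,-1],[0,0,-0.4,0,-1],[0,0,-0.3,0,-1],[0,0,-0.3,0,-1],[0,0,0,0,-1]])

```text
clock: 11.68
tool_pos: [571.7, -362.7, 64.7]
orientation: [[-0.001, 1.0, 0.0], [0.001, 0.0, -1.0], [-1.0, -0.001, -0.001]]
force: [-0.4, -0.0, -3.7]
width: 56.9
```

```bash
python3 -c "
from h import *
heft(4)"
```

```text
t 11.8833 F [-0.15 -0.27 -3.58] sd [0.57 0.32 0.44] tau [-1.000e-02 -6.182e+01 -3.219e+01  0.000e+00 -0.000e+00 -0.000e+00] pos [ 572.  -362.9   65.2] sd [0.1 0.1 0.2] w 56.47249940093173
```

>>> arm_command(deltas=[[0,0,-0.3,0,-1],[0,0,-0.4,0,-1],[0,0,-0.3,0,-1],[0,0,-0.2,0,-1],[0,0,0,0,-1],[0,0,0,0,-1]])

```text
clock: 12.38
tool_pos: [571.8, -362.8, 52.9]
orientation: [[-0.0, 1.0, -0.0], [0.0, -0.0, -1.0], [-1.0, -0.0, -0.0]]
force: [0.7, 0.1, -3.2]
width: 56.9
```

```bash
python3 -c "
from h import *
heft(4)"
```

```text
t 12.5833 F [ 0.2  -0.43 -3.65] sd [0.24 0.3  0.39] tau [ 0.000e+00 -6.201e+01 -3.169e+01  0.000e+00  1.000e-02  0.000e+00] pos [ 572.1 -363.1   53.4] sd [0.  0.1 0.1] w 56.649522598567565
```

>>> arm_command(deltas=[[0,0,-0.1,0,-1],[0,0,0,0,-1],[0,0,-0.1,0,-1],[0,0,0,0,-1],[0,0,0,0,-1]])

```text
clock: 13.0
tool_pos: [572.0, -362.9, 51.2]
orientation: [[-0.0, 1.0, -0.0], [0.0, -0.0, -1.0], [-1.0, -0.0, -0.0]]
force: [-0.9, -0.3, -4.0]
width: 56.8
```

```bash
python3 -c "
from h import *
heft(4)"
```

```text
t 13.2 F [ 0.24 -0.38 -3.49] sd [0.37 0.31 0.72] tau [  0.   -62.26 -31.75   0.     0.    -0.  ] pos [ 572.  -363.    51.3] sd [0. 0. 0.] w 56.95386390821349
```

>>> arm_command(deltas=[[0,0,-0.1,0,-1],[0,0,0,0,-1],[0,0,-0.1,0,-1],[0,0,0,0,-1],[0,0,0,0,-1]])

```text
clock: 13.62
tool_pos: [572.2, -363.1, 51.0]
orientation: [[0.0, 1.0, 0.0], [-0.0, 0.0, -1.0], [-1.0, 0.0, 0.0]]
force: [-4.1, 4.0, 8.0]
width: 56.5
```

```bash
python3 -c "
from h import *
heft(4)"
```

```text
t 13.8167 F [-5.08  3.84  8.9 ] sd [0.5  0.29 0.16] tau [-4.600e-01 -5.564e+01 -3.047e+01  1.600e-01 -1.940e+00 -4.000e-02] pos [ 572.2 -363.1   51.1] sd [0. 0. 0.] w 57.06226581121738
```

It made floor contact at TCP z≈51, as predicted (44.5+6). I'm releasing and retreating up.

>>> arm_command(deltas=[[0,0,0,0,1],[0,0,0,0,1],[0,0,0,0,1],[0,0,0,0,1],[0,0,0,0,1],[0,0,0,0,1],[0,0,0,0,1],[0,0,0,0,1]])

```text
clock: 14.48
tool_pos: [572.0, -363.0, 49.2]
orientation: [[-0.0, 1.0, -0.0], [0.0, -0.0, -1.0], [-1.0, -0.0, -0.0]]
force: [0.1, -0.4, -0.1]
width: 85.7
```

>>> arm_command(deltas=[[0,0,0.8,0,1],[0,0,1.6,0,1],[0,0,2,0,1],[0,0,2,0,1],[0,0,2,0,1],[0,0,2,0,1],[0,0,1,0,1],[0,0,0,0,1]])

```text
clock: 15.15
tool_pos: [573.5, -364.3, 167.2]
orientation: [[0.005, 1.0, 0.0], [-0.004, 0.0, -1.0], [-1.0, 0.005, 0.004]]
force: [1.5, -0.6, 0.6]
width: 85.6
```

>>> arm_command(deltas=[[-0.6,-0.2,0,0,1],[-2,-0.8,0,0,1],[-3,-1.1,0,0,1],[-3,-1.2,0,0,1],[-3,-1.1,0,0,1],[-2.6,-0.9,0,0,1],[-0.9,-0.4,0,0,1],[0,0,0,0,1]])

```text
clock: 15.82
tool_pos: [418.3, -420.3, 161.6]
orientation: [[-0.002, 1.0, -0.003], [0.002, -0.003, -1.0], [-1.0, -0.002, -0.002]]
force: [-0.5, 0.5, 0.4]
width: 85.3
```

```bash
cat >> h.py <<'E'
def tins(c):
    P=cloud(c)
    m=((P[...,2]>69)&(P[...,2]<85)&(P[...,1]<-175)&(P[...,0]<700)&(P[...,0]>380)).astype(np.uint8)
    k,l=cv2.connectedComponents(m)
    for i in range(1,k):
        if (l==i).sum()>300: print((l==i).sum(),cv2.minEnclosingCircle(P[l==i][:,:2].astype(np.float32)),np.median(P[l==i],0).round(1))
E
python3 - <<'E'
from h import *
heft(2); tins(snap('wrist','w3')); print('side');tins(snap('side','d3'))
E
```

```text
t 15.9167 F [ 0.25 -0.16  0.34] sd [0.22 0.45 0.43] tau [-1.210e+00 -4.836e+01 -3.224e+01 -1.500e-01  3.000e-02 -1.000e-01] pos [ 420.5 -419.8  162.3] sd [0.5 0.1 0.2] w 85.12931958610572
7811 ((571.7224731445312, -362.1692199707031), 29.541961669921875) [ 569.2 -360.6   79.6]
5282 ((420.5060119628906, -420.7462158203125), 29.217288970947266) [ 420.3 -419.2   73.6]
side
310 ((419.2816162109375, -419.74127197265625), 31.38536834716797) [ 420.1 -423.6   74.4]
499 ((400.3690490722656, -741.6423950195312), 29.225746154785156) [ 401.2 -743.1   74.3]
```

T2's top is now at z=79.6 against an expected 80, so it is seated. Next is T3.

>>> arm_command(deltas=[[0,0,-1.2,0,1],[0,0,-2,0,1],[0,0,-2.6,0,1],[0,0,-2.6,0,1],[0,0,-2,0,1],[0,0,-1.2,0,1],[0,0,-0.5,0,1],[0,0,0,0,1]])

```text
clock: 16.68
tool_pos: [421.0, -418.9, 40.7]
orientation: [[-0.001, 1.0, 0.001], [0.002, 0.001, -1.0], [-1.0, -0.001, -0.002]]
force: [-0.4, 0.2, -0.1]
width: 85.2
```

>>> arm_command(deltas=[[0,0,0,0,-1],[0,0,0,0,-1],[0,0,0,0,-1],[0,0,0,0,-1],[0,0,0,0,-1],[0,0,0,0,-1],[0,0,0,0,-1],[0,0,0,0,-1]])

```text
clock: 17.35
tool_pos: [421.9, -421.3, 44.2]
orientation: [[0.002, 1.0, -0.0], [-0.003, 0.0, -1.0], [-1.0, 0.002, 0.003]]
force: [-0.1, 0.0, 6.9]
width: 56.8
```

>>> arm_command(deltas=[[0,0,0,0,-1],[0,0,0.4,0,-1],[0,0,1,0,-1],[0,0,1.5,0,-1],[0,0,2,0,-1],[0,0,2,0,-1],[0,0,2,0,-1],[0,0,2,0,-1]])

```text
clock: 18.02
tool_pos: [420.7, -419.5, 152.5]
orientation: [[-0.0, 1.0, -0.0], [0.001, -0.0, -1.0], [-1.0, -0.0, -0.001]]
force: [-0.2, -0.7, -2.4]
width: 57.0
```

>>> arm_command(deltas=[[0,0,2,0,-1],[0,0,2,0,-1],[0,0,1.4,0,-1],[0,0,0.5,0,-1],[0,0,0,0,-1],[0,0,0,0,-1],[0,0,0,0,-1],[0,0,0,0,-1]])

```text
clock: 18.68
tool_pos: [420.5, -419.2, 208.7]
orientation: [[-0.002, 1.0, -0.0], [0.002, -0.0, -1.0], [-1.0, -0.002, -0.002]]
force: [0.7, 0.2, -2.1]
width: 57.0
```

```bash
python3 -c "
from h import *
heft()"
```

```text
t 19.1833 F [-0.15 -0.08 -2.42] sd [0.26 0.59 0.37] tau [ 0.000e+00 -4.865e+01 -3.537e+01 -0.000e+00  1.000e-02  0.000e+00] pos [ 420.9 -419.8  209.7] sd [0.1 0.2 0.5] w 56.96790229298373
```

T3 weighs about 2.4 N (0.24 kg). T1 is heaviest at 0.67 kg, then T2 at 0.34 and T3 at 0.24. T3 goes to the left pocket.

>>> arm_command(deltas=[[0.8,0.7,0,0,-1],[1.6,1.3,0,0,-1],[2.4,2,0,0,-1],[2.6,2.1,0,0,-1],[2.6,2.1,0,0,-1],[2.6,2.2,0,0,-1],[2.6,2.1,0,0,-1],[2.6,2.2,0,0,-1]])

```text
clock: 19.85
tool_pos: [600.6, -271.0, 210.4]
orientation: [[0.0, 1.0, 0.0], [0.0, 0.0, -1.0], [-1.0, 0.0, -0.0]]
force: [0.0, -1.2, -1.1]
width: 57.0
```

>>> arm_command(deltas=[[2.4,2,0,0,-1],[1.6,1.3,0,0,-1],[0.8,0.6,0,0,-1],[0.2,0.2,0,0,-1],[0,0,0,0,-1],[0,0,-0.6,0,-1],[0,0,-1.6,0,-1],[0,0,-2,0,-1]])

```text
clock: 20.52
tool_pos: [649.0, -234.1, 169.7]
orientation: [[0.003, 1.0, -0.002], [-0.002, -0.002, -1.0], [-1.0, 0.003, 0.002]]
force: [-0.1, -0.0, -1.9]
width: 56.6
```

>>> arm_command(deltas=[[0,0,-2,0,-1],[0,0,-2,0,-1],[0,0,-2,0,-1],[0,0,-1.6,0,-1],[0,0,-0.8,0,-1],[0,0,-0.4,0,-1],[0,0,-0.2,0,-1],[0,0,0,0,-1]])

```text
clock: 21.18
tool_pos: [649.1, -232.7, 78.8]
orientation: [[0.001, 1.0, -0.001], [-0.0, -0.001, -1.0], [-1.0, 0.001, 0.0]]
force: [-0.8, 1.1, -2.0]
width: 56.9
```

>>> arm_command(deltas=[[0,0,-0.3,0,-1],[0,0,-0.4,0,-1],[0,0,-0.3,0,-1],[0,0,-0.3,0,-1],[0,0,0,0,-1],[0,0,0,0,-1]])

```text
clock: 21.68
tool_pos: [648.8, -231.8, 65.0]
orientation: [[-0.001, 1.0, 0.0], [0.0, 0.0, -1.0], [-1.0, -0.001, -0.0]]
force: [-0.8, -0.5, -2.4]
width: 56.6
```

```bash
python3 -c "
from h import *
heft(4)"
```

```text
t 21.8833 F [-0.23  0.15 -2.36] sd [0.42 0.69 0.56] tau [ 1.000e-02 -6.213e+01 -3.187e+01 -0.000e+00  1.000e-02 -0.000e+00] pos [ 649.1 -232.    65.4] sd [0.1 0.1 0.1] w 56.739080232165115
```

>>> arm_command(deltas=[[0,0,-0.3,0,-1],[0,0,-0.4,0,-1],[0,0,-0.3,0,-1],[0,0,-0.2,0,-1],[0,0,-0.1,0,-1],[0,0,0,0,-1],[0,0,0,0,-1]])

```text
clock: 22.47
tool_pos: [649.0, -232.0, 52.2]
orientation: [[-0.0, 1.0, -0.0], [0.0, -0.0, -1.0], [-1.0, -0.0, -0.0]]
force: [0.5, 0.1, -2.4]
width: 57.0
```

>>> arm_command(deltas=[[0,0,-0.1,0,-1],[0,0,0,0,-1],[0,0,0,0,-1]])

```text
clock: 22.72
tool_pos: [649.1, -232.0, 51.4]
orientation: [[0.0, 1.0, 0.0], [-0.0, 0.0, -1.0], [-1.0, 0.0, 0.0]]
force: [0.3, -0.9, -3.6]
width: 56.7
```

```bash
python3 -c "
from h import *
heft(3)"
```

```text
t 22.8667 F [-0.36  0.25 -2.12] sd [0.42 0.06 0.32] tau [ -0.   -62.59 -31.5   -0.     0.    -0.  ] pos [ 649.1 -232.    51.4] sd [0. 0. 0.] w 57.1029342495406
```

>>> arm_command(deltas=[[0,0,-0.1,0,-1],[0,0,0,0,-1],[0,0,-0.1,0,-1],[0,0,0,0,-1],[0,0,0,0,-1]])

```text
clock: 23.28
tool_pos: [649.2, -232.0, 50.3]
orientation: [[0.0, 1.0, 0.0], [-0.0, 0.0, -1.0], [-1.0, 0.0, 0.0]]
force: [-2.3, 2.3, 6.3]
width: 56.5
```

```bash
python3 -c "
from h import *
heft(3)"
```

```text
t 23.4333 F [-3.47  2.2   5.97] sd [0.32 0.31 0.49] tau [-4.100e-01 -5.828e+01 -3.051e+01  5.000e-02 -1.170e+00 -2.000e-02] pos [ 649.1 -232.    50.2] sd [0. 0. 0.] w 56.92148700567602
```

>>> arm_command(deltas=[[0,0,0,0,1],[0,0,0,0,1],[0,0,0,0,1],[0,0,0,0,1],[0,0,0,0,1],[0,0,0,0,1],[0,0,0,0,1],[0,0,0,0,1]])

```text
clock: 24.1
tool_pos: [649.0, -232.0, 49.2]
orientation: [[-0.0, 1.0, 0.0], [-0.0, 0.0, -1.0], [-1.0, -0.0, 0.0]]
force: [-0.1, -0.7, -0.0]
width: 85.4
```

>>> arm_command(deltas=[[0,0,0.8,0,1],[0,0,1.6,0,1],[0,0,2,0,1],[0,0,2,0,1],[0,0,2,0,1],[0,0,2,0,1],[0,0,1,0,1],[0,0,0,0,1]])

```text
clock: 24.77
tool_pos: [650.7, -232.9, 167.3]
orientation: [[0.005, 1.0, 0.0], [-0.003, 0.0, -1.0], [-1.0, 0.005, 0.003]]
force: [0.2, 0.0, 0.1]
width: 85.3
```

>>> arm_command(deltas=[[-1,0.1,0,0,1],[-2.4,0.3,0,0,1],[-3.2,0.4,0,0,1],[-3.4,0.4,0,0,1],[-3.4,0.4,0,0,1],[-2.8,0.4,0,0,1],[-1.6,0.2,0,0,1],[-0.6,0.1,0,0,1]])

```text
clock: 25.43
tool_pos: [462.2, -207.9, 161.9]
orientation: [[-0.003, 1.0, -0.001], [0.002, -0.001, -1.0], [-1.0, -0.003, -0.002]]
force: [0.5, 0.1, 0.6]
width: 85.9
```

>>> arm_command(deltas=[[0,0,0,0,1],[0,0,0,0,1]])

```text
clock: 25.6
tool_pos: [465.5, -209.2, 163.2]
orientation: [[0.0, 1.0, -0.0], [-0.0, -0.0, -1.0], [-1.0, 0.0, 0.0]]
force: [-0.5, -0.1, -0.2]
width: 85.6
```

Run:
```python
from h import *
heft(2); tins(snap('wrist','w4'))
```

```text
t 25.7 F [ 0.11  0.15 -0.04] sd [0.14 0.17 0.35] tau [-1.000e-01 -3.883e+01 -3.159e+01 -1.000e-02  4.000e-02 -0.000e+00] pos [ 466.  -209.3  163.3] sd [0.1 0.  0. ] w 85.53855228420889
5291 ((463.7090148925781, -208.7348175048828), 29.11439323425293) [ 464.1 -207.2   73.6]
5843 ((648.3847045898438, -231.52838134765625), 29.587486267089844) [ 645.3 -228.7   79.5]
421 ((552.6190185546875, -353.44403076171875), 20.004579544067383) [ 548.4 -346.1   75.1]
```

T3 is seated too, with its top at 79.5. I'm grasping T1 and lifting it to finish.

>>> arm_command(deltas=[[-0.1,0,-1.2,0,1],[0,0,-2,0,1],[0,0,-2.6,0,1],[0,0,-2.6,0,1],[0,0,-2,0,1],[0,0,-1.2,0,1],[0,0,-0.5,0,1],[0,0,0,0,1]])

```text
clock: 26.42
tool_pos: [463.8, -208.6, 41.3]
orientation: [[-0.002, 1.0, 0.0], [0.001, 0.0, -1.0], [-1.0, -0.002, -0.001]]
force: [0.2, -0.1, 0.3]
width: 85.2
```

>>> arm_command(deltas=[[0,0,0,0,-1],[0,0,0,0,-1],[0,0,0,0,-1],[0,0,0,0,-1],[0,0,0,0,-1],[0,0,0,0,-1],[0,0,0,0,-1],[0,0,0,0,-1]])

```text
clock: 27.08
tool_pos: [465.1, -209.9, 43.9]
orientation: [[0.002, 1.0, 0.0], [-0.002, 0.0, -1.0], [-1.0, 0.002, 0.002]]
force: [-1.5, 0.3, 5.9]
width: 57.0
```

>>> arm_command(deltas=[[0,0,0,0,-1],[0,0,0.4,0,-1],[0,0,1,0,-1],[0,0,1.5,0,-1],[0,0,2,0,-1],[0,0,2,0,-1],[0,0,2,0,-1],[0,0,2,0,-1]])

```text
clock: 27.75
tool_pos: [463.3, -208.3, 152.2]
orientation: [[-0.001, 1.0, 0.0], [0.001, 0.0, -1.0], [-1.0, -0.001, -0.001]]
force: [-0.3, -0.7, -6.6]
width: 57.0
```

>>> arm_command(deltas=[[0,0,2,0,-1],[0,0,2,0,-1],[0,0,2,0,-1],[0,0,1.5,0,-1],[0,0,1,0,-1],[0,0,0.5,0,-1],[0,0,0.2,0,-1],[0,0,0,0,-1]])

```text
clock: 28.42
tool_pos: [463.7, -208.7, 242.9]
orientation: [[-0.001, 1.0, -0.0], [0.001, -0.0, -1.0], [-1.0, -0.001, -0.001]]
force: [-0.3, 0.0, -7.3]
width: 56.8
```

>>> arm_command(deltas=[[0,0,0,0,-1],[0,0,0,0,-1],[0,0,0,0,-1],[0,0,0,0,-1],[0,0,0,0,-1],[0,0,0,0,-1]])

```text
clock: 28.92
tool_pos: [464.0, -209.0, 243.1]
orientation: [[-0.0, 1.0, -0.0], [0.0, -0.0, -1.0], [-1.0, -0.0, -0.0]]
force: [-0.2, 0.5, -7.4]
width: 57.0
```

Run:
```python
from h import *
heft(5); c=snap('side','d5'); w=snap('wrist','w5'); tins(w)
cv2.imwrite('pics/f.png',np.vstack([cv2.resize(c['frame'][90:270,170:410],None,fx=2,fy=2)[:300],cv2.resize(w['frame'],(480,300))]))
```

```text
t 29.1667 F [-0.16  0.03 -6.73] sd [0.31 0.41 0.14] tau [-0.000e+00 -3.976e+01 -3.809e+01  0.000e+00  1.000e-02 -0.000e+00] pos [ 464.  -209.   243.2] sd [0.  0.  0.1] w 56.57450612593455
3339 ((648.2708129882812, -231.6402587890625), 29.299970626831055) [ 646.  -229.5   79.6]
```

View pics/f.png

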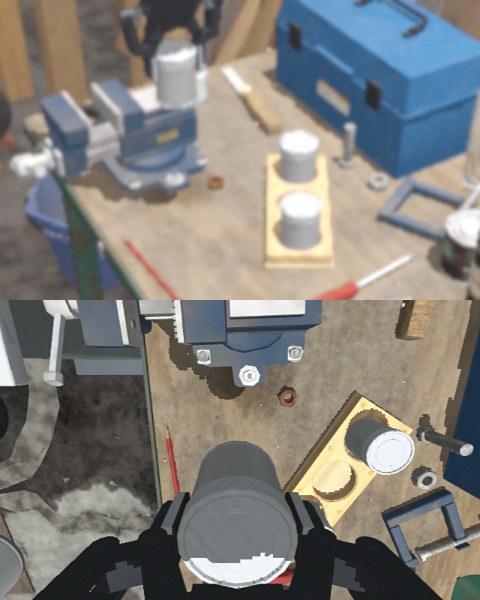

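The final view shows two tins seated upright in the left and right pockets. T1 is held upright with its underside at about 198 mm, and the bystanders are undisturbed. I'm handing in.

```bash
python3 -c "
from station import env
print(env.job_done())"
```

```text
the job is handed in; nothing more can be done
None
```

The job is handed in: the arm is holding the heaviest tin, and the other two are seated and released in the rack.

- **Weights:** the tin nearest the vise read about 6.7 N (0.67 kg), the middle one 3.4 N and the far one 2.4 N. The heaviest is about twice the next.
- **Racked tins:** the middle tin is in the right pocket and the far tin in the left. I lowered each until it touched the pocket floor. Their tops measured 79.5 to 79.6 mm, against 80 mm for a seated tin.
- **Held tin:** it is upright and still, with its underside at about 198 mm. It read 6.7 N again when I lifted it to finish.
- **Time and surroundings:** it took about 29 s of the 67 s allowed. In the last pictures the vise, nut, pencil, bolt and screwdriver looked untouched. The tape measure and glue bottle were not clearly in those views, so I did not recheck them.

**Discrepancies:**
- When I first set the heaviest tin back on the bench, it touched about 2 mm early, because closing the pads pushes a tin down slightly. The wrist force rose briefly to about 29 N upward, and I allowed for this afterwards.
- The wrist camera and the arm's position readings differed by about 1 mm in x, which is within the stated calibration.

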